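# Park the sample jar and the tin in the corner stop

### The arm

A 7-joint arm with a two-finger parallel gripper is mounted at the origin on the work surface. World frame = base frame: x ahead of the robot, y to its left, z up, the work surface at z = 0. Lengths are in mm, angles in rad, forces in N, time in s.
With the tool pointing down it reaches from about 400 to 900 mm from the base axis. Payload 5.5 kg.
Tool frame: the origin (TCP) lies midway between the tips of the shut fingers; the grasp point (between the pads) lies 19 mm behind it; y points along the fingers, z is the direction in which the jaws open and shut, and the axes are right-handed (so a half turn about y gives the same grasp; the last joint's range is limited). The gripper opens to 92 mm and grips with 3 to 60 N. Pads are 19 mm wide; open, the fingers measure 130 mm over their backs; the gripper's body (75 mm by 190 mm) begins 47 mm behind the grasp point.
Start: joints at [1.554, 0.501, -0.427, 1.55, 0.221, 1.138, -0.21], TCP at [179.54, -624.712, 226.729] pointing down, gripper open.
Joint ranges: [-2.88, 2.88], [-0.31, 2.03], [-1.54, 1.56], [0.2, 2.42], [-1.41, 4.55], [0.19, 2.02], [-2.57, 2.57]. Speed limits (rad/s): [2.57, 2.57, 3.14, 3.14, 3.14, 3.14, 3.14].

### API

Orientations are given as a rotation vector (axis times angle).
In Python, from station import * gives the robot as it stands.
- The arm moves only by the shell command python3 -m pendant 'ROWS' [OPENING]. ROWS is JSON, a list of rows, each a list of 4 numbers: the shift along the tool's x, y, z in cm, then the turn about the tool's y in degrees. In form: [[tx, ty, tz, twist], ...]. A call has 1 to 10 rows; each row shifts and turns the commanded pose from where the row before left it, along the tool's axes as they then stand; what a row does not reach is not made up. A row lasts 1/10 s, in which the tool goes at most 50 mm and 8.59 degrees, less where a joint would pass 70% of its speed; a pose out of reach is approached as far as the arm can. A call with a gripper value outside its range is refused whole. OPENING is the finger opening in cm, from 0 to 9.18, set as the call begins (- or left out, the last holds). The fingers move at their own pace and stop on an object; the grip force is fixed at half the most. Time passes only in rows, so rows that do not move let the fingers close. It gives the time, the measured TCP pose, the force and the opening at its end, in the units of the state.
- sense(): the state, without advancing time (a new reading comes with each control period).
- snapshot(name): name is "scene" or "top" or "wrist"; returns the picture (480x640x3 uint8, red, green, blue); there is no depth.
- camera_params(name): a dict with "camera_matrix" (3x3 intrinsics, pixels), "k1" (the pictures are not rectified: a ray, as slopes to the right and down, at radius r is drawn at 1 + k1 r^2 times it, then the intrinsics apply), "T" (4x4, takes a point from camera to world coordinates). Camera axes: x right, y down, z forward; pixel columns grow to the right and rows downward; lengths in mm; the calibration is good to about 2 mm. A picture is of the moment at which its call begins: read the wrist's pose just before it. camera_params takes no time and is no camera call; for the wrist camera it gives the pose at the moment of the call.
- sign_off(): hands the job in, once; it reports no verdict.
The state is a dict: "time": time; "joint_pos": joint angles; "joint_vel": joint speeds; "joint_efforts": joint torques, N m; "tcp_pos": TCP position; "tool_rot": TCP orientation; "ft_force": force on the tool from outside, world axes, zero at the start; "ft_torque": the same for the moment, N m; "opening": opening from 0.0 (shut) to 1.0 (fully open).
Only numpy, scipy, OpenCV 4.12 (cv2) and the standard library are available. Lean on these libraries where they do the work, as an engineer would, in place of code of your own. Each camera call takes 0.05 s, during which the arm holds its last target.

### The job

On the fuel-lab bench, first push the wide-footed round jar into the inner corner of the metal corner stop so that its foot rests against both bars. Then push the rectangular tin flat against the long bar and along it until its end touches the jar's foot. Only slide them along the bench with the fingers: do not lift or tip either one, leave everything else on the bench where it is, and finish with the arm clear.

Things in the scene. Friction and masses are not known exactly. Their poses are not given: they have to be found in the camera images.
- stop: Corner stop: two aluminium bars, 20 mm wide, 20 mm high, fixed in an L. Origin: inner corner, at bench height. Long bar: inner face in plane x = 0 (metal x 0..20 mm), from the corner 380 mm to its -y. Short bar: inner face in plane y = 0 (metal y 0..20 mm), 95 mm to its -x. At yaw 0 the long bar is across the far side of the work, the short bar at its left end. Work goes at x < 0, y < 0.
- jar: Round sample jar, loose, white and cloudy plastic, about 0.3 kg, upright: foot disc 90 mm across, 10 mm high; above it a straight collar 72 mm across from 10 to 40 mm height, then a 64 mm body, rounded shoulder and small cap; 75 mm high in all. Origin: centre of the underside, on the bench; z up.
- tin: Rectangular steel tin with paper wrap and white screw cap, loose, about 0.35 kg: 60 mm along its x, 100 mm along its y, flat top at 55 mm, 68 mm high with the cap (28 mm across, 28 mm off centre to +y). Origin: centre of the underside; z up. Parked, a long side (face across its x) is on the long bar, an end (face across its y) at the jar's foot; either way round.
- vial_a: Bystander: small amber vial with white cap, 26 mm across, 48 mm high; stands on the robot's side, between jar and tin. Origin: centre of the underside.
- vial_b: Bystander: a second such vial, 26 mm across, 48 mm high; stands to the right of the tin. Origin: centre of the underside.
- stopper: Bystander: brown rubber stopper, 44 mm across, 30 mm high, beyond the long bar. Origin: centre of the underside.
- beaker: Bystander: small clear beaker, 52 mm across, 50 mm high, left of the short bar. Origin: centre of the underside.
- spoon: Bystander: steel spoon, 160 mm long, lying left of the jar, roughly pointing away from the robot. Origin: near its middle on the underside, its length along its x.

How it is judged (in metres and radians):
On the way, in this order (a step that is already met when the one before it is completed fails the run):
1. the jar's foot stands in the corner, against both bars (each gap under 5 mm) (x of jar in the frame of stop between -0.05 and -0.04 m and y of jar in the frame of stop between -0.05 and -0.04 m and angle between jar's own z axis and vertical below 0.06 rad), for 0.2 s.
2. the tin lies flat along the long bar with its end at the jar's foot, the jar still in the corner (all of step 1 and x of tin in the frame of stop between -0.035 and -0.025 m and y of tin in the frame of stop between -0.147 and -0.133 m and angle between the x axis of tin and the x axis of stop, either way round below 0.08 rad and angle between tin's own z axis and vertical below 0.06 rad), for 0.2 s.
At the end, for the whole second after the job is handed in: Jar upright, its foot within 5 mm of both bars of the corner stop; tin upright, long side within 5 mm of the long bar and parallel to it within 0.08 rad, its centre 133 to 147 mm along that bar from the corner (end within 7 mm of the jar); both at rest (all of step 2 and linear speed of each of jar, tin below 0.01 m/s); the robot touches nothing.
It fails at once if the jar is lifted off the bench (over 12 mm) or tipped (over 0.25 rad) (height (world z) of jar above 0.012 m or angle between jar's own z axis and vertical above 0.25 rad).
It fails at once if the tin is lifted off the bench (over 12 mm) or tipped (over 0.25 rad) (height (world z) of tin above 0.012 m or angle between tin's own z axis and vertical above 0.25 rad).
It fails at once if something else on the bench is moved by more than 20 mm (distance of any of vial_a, vial_b, stopper, beaker, spoon from where it was at the start of the episode above 0.02 m).
It also fails if it takes over 61 s, if anything falls off the work surface, if the arm or the gripper's body presses on something with over 40 N, if the wrist force passes 120 N, or if a joint passes its speed limit or range.

## Working session

There is one attempt and no reset: what is moved stays moved. The work goes in short steps, Python scripts to look and compute and a shell command to move; the robot and the scene stay as the last step left them, time stands still between calls to the robot, and variables do not carry over. Pictures are saved under pics/ and viewed, and the job is handed in when it is done.

```bash
mkdir -p pics; ls; python3 - <<'E'
from station import *
import cv2,numpy as np
s=sense();print(s)
for n in ["scene","top"]:
    im=snapshot(n);cv2.imwrite(f"pics/{n}0.png",im[:,:,::-1]);p=camera_params(n);print(n,p)
E
```

```text
pics
{'time': 0.0, 'joint_pos': array([ 1.55419233,  0.50185293, -0.42679635,  1.55144927,  0.2207791 ,
        1.13828778, -0.21035011]), 'joint_vel': array([ 5.49977974e-05, -9.89511544e-04,  6.73684451e-04, -1.11368992e-05,
        3.40652236e-04, -2.30746617e-04,  5.33455419e-04]), 'joint_efforts': array([-7.51379939e-04, -5.66584146e+01, -5.81656516e+00, -2.79111743e+01,
       -6.84797857e-02,  3.08470521e-02,  1.96969499e-04]), 'tcp_pos': array([ 179.28367007, -624.05732348,  225.67591874]), 'tool_rot': array([-0.29191631,  2.07362544, -2.06957437]), 'ft_force': array([ 0.12980805, -0.22082184, -0.67888495]), 'ft_torque': array([-0.00954993,  0.00263587, -0.00586355]), 'opening': 1.0009044520011408}
scene {'camera_matrix': array([[536.24547531,   0.        , 320.32640456],
       [  0.        , 536.24547531, 241.4677529 ],
       [  0.        ,   0.        ,   1.        ]]), 'k1': -0.14162829820269374, 'T': array([[-2.40920293e-01,  7.85923883e-01, -5.69456814e-01,
         1.16062153e+03],
       [ 9.70504643e-01,  1.89739022e-01, -1.48727405e-01,
         1.68626116e+02],
       [-8.84024005e-03, -5.88491932e-01, -8.08454758e-01,
         8.93783010e+02],
       [ 0.00000000e+00,  0.00000000e+00,  0.00000000e+00,
         1.00000000e+00]])}
top {'camera_matrix': array([[467.12117435,   0.        , 317.22522902],
       [  0.        , 467.12117435, 243.67086745],
       [  0.        ,   0.        ,   1.        ]]), 'k1': -0.04170510460177025, 'T': array([[-2.46766326e-02, -9.96496084e-01,  7.99163273e-02,
         5.23133293e+02],
       [-9.99131506e-01,  2.18989350e-02, -3.54495541e-02,
         1.31345043e+01],
       [ 3.35752594e-02, -8.07216960e-02, -9.96171024e-01,
         8.22565280e+02],
       [ 0.00000000e+00,  0.00000000e+00,  0.00000000e+00,
         1.00000000e+00]])}
```

View pics/top0.png

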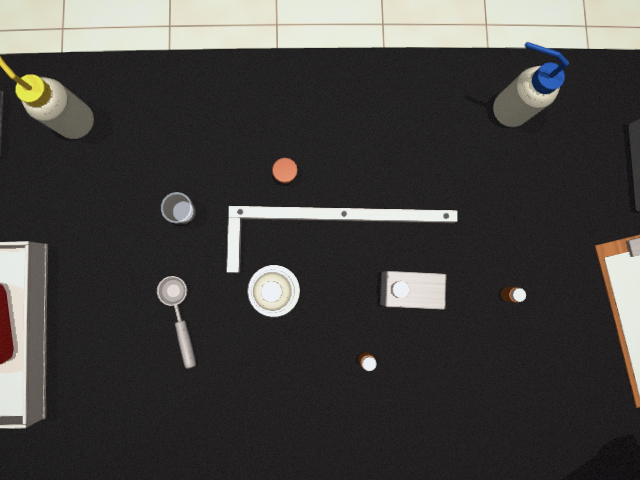

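View pics/scene0.png

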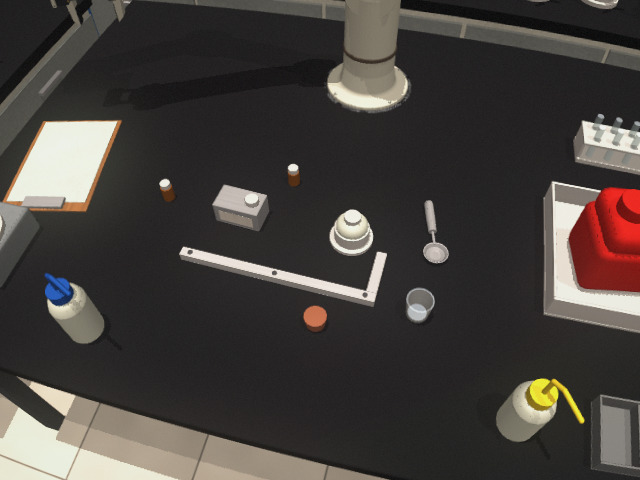

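The top view shows the stop (corner near px 240,217), the jar near (273,291), the tin near (414,290) with its cap toward the jar, vial_a (368,362), vial_b (515,295) and the spoon (165–190, 290–365). I'll enlarge it to measure.

```bash
cat > h.py <<'E'
from station import *
import cv2,numpy as np
def px2w(p,n,z,P=None):
    P=P or camera_params(n);K=P["camera_matrix"];k=P["k1"]
    d=np.array([(p[0]-K[0,2])/K[0,0],(p[1]-K[1,2])/K[1,1]])
    u=d.copy()
    for _ in range(20): u=d/(1+k*(u@u))
    T=P["T"];r=T[:3,:3]@np.array([u[0],u[1],1]);o=T[:3,3]
    return o+r*(z-o[2])/r[2]
def w2px(w,n,P=None):
    P=P or camera_params(n);K=P["camera_matrix"];k=P["k1"];T=P["T"]
    c=T[:3,:3].T@(np.array(w,float)-T[:3,3]);u=c[:2]/c[2];u=u*(1+k*(u@u))
    return u*K[0,0]+K[:2,2]
def crop(im,x0,y0,x1,y1,s,name):
    c=cv2.resize(im[y0:y1,x0:x1],None,fx=s,fy=s,interpolation=cv2.INTER_CUBIC)
    cv2.imwrite("pics/"+name,c)
E
python3 - <<'E'
from h import *
im=cv2.imread("pics/top0.png");crop(im,215,190,375,310,5,"c1.png");crop(im,340,190,500,310,5,"c2.png")
E
```

```text
(no output)
```

View pics/c1.png

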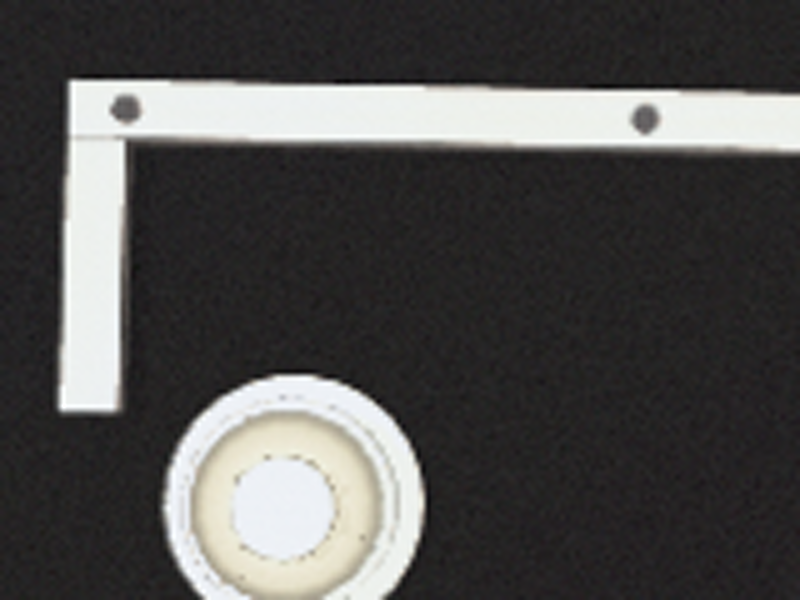

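View pics/c2.png

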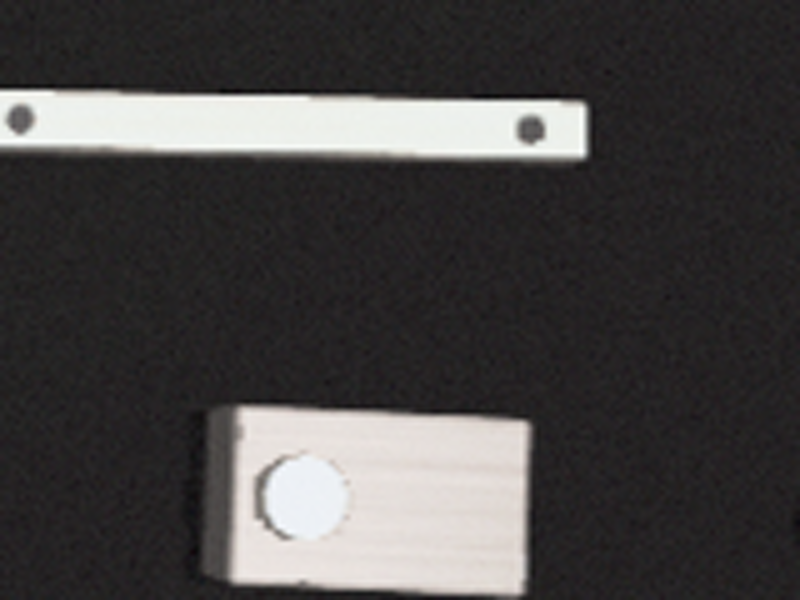

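```bash
python3 - <<'E'
from h import *
P=camera_params("top")
def a(x,y,x0,z): return px2w(((x+.5)/5-.5+x0,(y+.5)/5-.5+190),"top",z,P)[:2].round(1)
c=a(126,141,215,20);e=a(587,158,340,20);s=a(121,411,215,20)
print("corner",c,"end",e,"short",s,np.linalg.norm(e-c),np.linalg.norm(s-c))
d=c-e;print("long bar dir yaw",np.degrees(np.arctan2(-d[0],d[1])), np.degrees(np.arctan2((c-s)[1],(c-s)[0])))
j=px2w((273.6,290.7),"top",10,P);print("jar",j, [a(163,505,215,10),a(425,505,215,10),a(294,374,215,10)])
t=[a(x,y,340,55) for x,y in[(236,405),(531,420),(526,596),(231,582)]];print(t,np.mean(t,0),np.linalg.norm(t[0]-t[1]),np.linalg.norm(t[1]-t[2]))
d=t[0]-t[1]+t[3]-t[2];print("tin yaw",np.degrees(np.arctan2(-d[0],d[1])))
print("cap",a(305,497,340,68))
for n,p,z in[("va",(369,363),48),("vb",(518.5,295),48),("spoonend",(189,367),5),("spoonbowl",(172,291),10),("spoonbowlR",(187,291),5)]:print(n,px2w(p,"top",z,P)[:2].round())
from scipy.spatial.transform import Rotation as R
print(R.from_rotvec(sense()['tool_rot']).as_matrix().round(3))
print(camera_params("wrist"))
E
```

```text
corner [635.2 117.1] end [ 621.7 -261.9] short [542.2 119.8] 379.2403591391612 93.03918529307961
long bar dir yaw -2.040016198703808 -1.6629587413422715
jar [508.46817902  61.64202839  10.        ] [array([509.7, 107.1]), array([507.5,  16.7]), array([553.9,  61.2])]
[array([ 537.6, -128. ]), array([ 530.1, -226.7]), array([ 472.1, -222.4]), array([ 479.5, -124.3])] [ 504.825 -175.35 ] 98.98454424807944 58.159178123491394
tin yaw -4.329682376497727
cap [ 507.  -147.1]
va [387. -95.]
vb [ 491. -352.]
spoonend [381. 209.]
spoonbowl [512. 236.]
spoonbowlR [511. 212.]
[[-0.961 -0.     0.276]
 [-0.276  0.002 -0.961]
 [-0.    -1.    -0.002]]
{'camera_matrix': array([[382.80431225,   0.        , 324.49722946],
       [  0.        , 382.80431225, 242.12395477],
       [  0.        ,   0.        ,   1.        ]]), 'k1': -0.02376160362247979, 'T': array([[ 2.76304300e-01, -9.14451007e-01, -2.95694589e-01,
         2.58957709e+02],
       [-9.61069394e-01, -2.63300190e-01, -8.37772612e-02,
        -6.02717197e+02],
       [-1.24624060e-03,  3.07331037e-01, -9.51601850e-01,
         3.83328103e+02],
       [ 0.00000000e+00,  0.00000000e+00,  0.00000000e+00,
         1.00000000e+00]])}
```

```bash
python3 -m pendant '[[0,0,0,6],[0,0,0,6],[0,0,0,6],[-3.4,0,-3.5,0],[-3.4,0,-3.5,0],[-3.4,0,-3.5,0],[-3.4,0,-3.5,0],[-3.4,0,-3.5,0],[-3.4,0,-3.5,0],[-3,0,-3.5,0]]' 4
cat >> h.py <<'E'
from scipy.spatial.transform import Rotation as R
C=np.array([635.2,117.1]);Y=np.radians(-2.0)
X_=np.array([np.cos(Y),np.sin(Y)]);Y_=np.array([-np.sin(Y),np.cos(Y)])
def ts(w): r=np.array(w[:2])-C;return np.array([r@X_,r@Y_]).round(1)
def st():
    s=sense();M=R.from_rotvec(s['tool_rot']).as_matrix()
    print("t",round(s['time'],2),"stopxy",ts(s['tcp_pos']),"z",round(s['tcp_pos'][2],1),"zyaw rel -y'",round(np.degrees(np.arctan2(M[1,2],M[0,2]))+92,2),"F",s['ft_force'].round(1),"op",round(s['opening'],2),"j",s['joint_pos'].round(2),"w",s['tcp_pos'].round(0))
E
python3 -c "from h import *;st()"
```

```text
time: 1.1
tcp_pos: [423.2, -386.0, 226.5]
tool_rot: [-0.037, -2.205, 2.204]
ft_force: [0.5, -0.1, 0.4]
opening: 0.44
t 1.1 stopxy [-194.3 -510.2] z 226.5 zyaw rel -y' 0.06 F [ 0.5 -0.1  0.4] op 0.44 j [ 1.08  0.37 -0.49  1.75  0.19  1.07 -1.08] w [ 423. -386.  227.]
```

```bash
python3 -m pendant '[[0,0,-4.5,0],[0,0,-4.5,0],[0,0,-4.5,0],[0,0,-4.5,0],[0,0,-4.5,0],[0,0,-4.5,0],[0,0,-4.5,0],[0,0,-4.5,0],[0,0,-4.5,0],[0,0,-4.5,0]]'
python3 -m pendant '[[0,4,0,0],[0,4,0,0],[0,2,0,0],[0,0,0,0]]'
python3 -c "from h import *;st();cv2.imwrite('pics/w1.png',snapshot('wrist')[:,:,::-1]);cv2.imwrite('pics/s1.png',snapshot('scene')[:,:,::-1])"
```

```text
time: 2.1
tcp_pos: [436.8, 63.4, 226.7]
tool_rot: [-0.039, -2.203, 2.205]
ft_force: [0.7, -0.3, 0.1]
opening: 0.437
time: 2.5
tcp_pos: [434.3, 61.7, 124.0]
tool_rot: [-0.029, -2.202, 2.201]
ft_force: [-0.0, 0.4, -0.5]
opening: 0.435
t 2.5 stopxy [-198.8  -62.3] z 124.0 zyaw rel -y' 0.09 F [-0.   0.4 -0.5] op 0.43 j [ 0.45  0.33 -0.75  2.14  0.32  0.79 -2.1 ] w [434.  62. 124.]
```

View pics/w1.png

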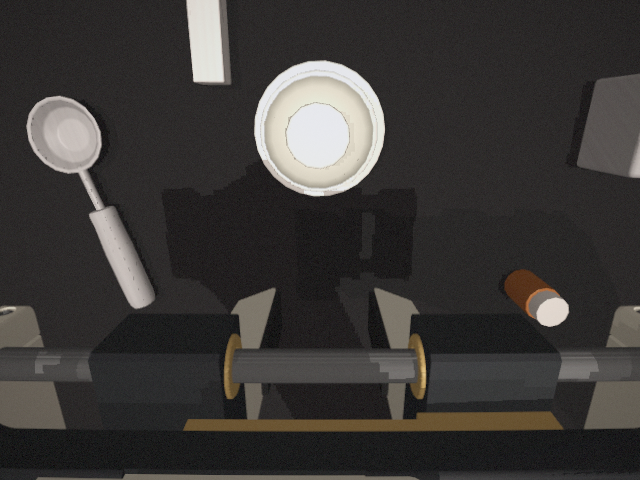

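View pics/s1.png

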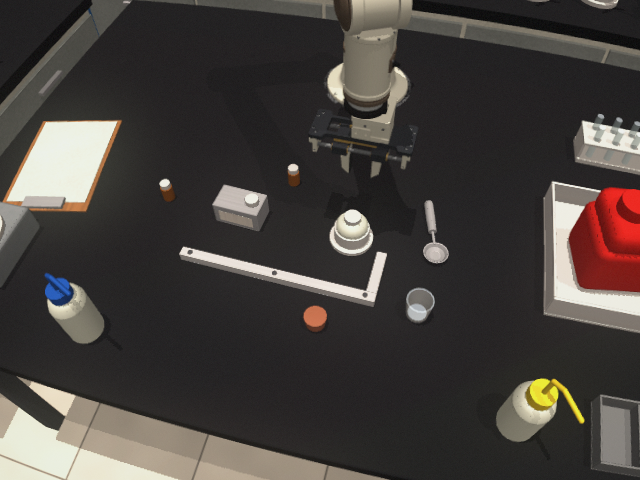

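The fork (fingers at 250–380 px) is centred on the jar (320,130), with vial_a and the spoon clear on either side. Next I'll descend.

```bash
python3 -m pendant '[[0,3,0,0],[0,3,0,0],[0,2.5,0,0],[0,1.5,0,0],[0,0,0,0]]'
python3 -c "from h import *;st()"
```

```text
time: 3.1
tcp_pos: [437.4, 61.6, 26.6]
tool_rot: [-0.038, -2.203, 2.204]
ft_force: [-0.1, -0.3, 0.3]
opening: 0.433
t 3.1 stopxy [-195.7  -62.4] z 26.6 zyaw rel -y' 0.0 F [-0.1 -0.3  0.3] op 0.43 j [ 0.31  0.52 -0.6   2.19  0.53  0.59 -2.29] w [437.  62.  27.]
```

```bash
python3 -m pendant '[[-1,0.2,0,0],[-1,0.2,0,0],[-0.6,0,-0.05,0],[-0.6,0,-0.05,0],[-0.6,0,-0.05,0],[-0.6,0,-0.05,0],[-0.6,0,-0.05,0],[-0.6,0,-0.05,0],[-0.6,0,-0.05,0],[-0.6,0,-0.05,0]]'
python3 -m pendant '[[-0.6,0,-0.1,0],[-0.6,0,-0.1,0],[-0.5,0,-0.1,0],[-0.3,0,-0.1,0],[0,0,0,0]]'
python3 -c "from h import *;st();cv2.imwrite('pics/s2.png',snapshot('scene')[:,:,::-1]);im=snapshot('top');crop(im[:,:,::-1],215,190,375,310,5,'t2.png')"
```

```text
time: 4.1
tcp_pos: [505.8, 63.5, 22.7]
tool_rot: [-0.038, -2.204, 2.204]
ft_force: [-2.2, 0.3, 2.5]
opening: 0.434
time: 4.6
tcp_pos: [526.3, 67.0, 22.8]
tool_rot: [-0.039, -2.205, 2.204]
ft_force: [0.2, 0.8, -0.6]
opening: 0.437
t 4.6 stopxy [-107.1  -53.9] z 22.8 zyaw rel -y' 0.03 F [ 0.2  0.8 -0.6] op 0.44 j [ 0.29  0.63 -0.58  1.98  0.54  0.69 -2.24] w [526.  67.  23.]
```

View pics/t2.png

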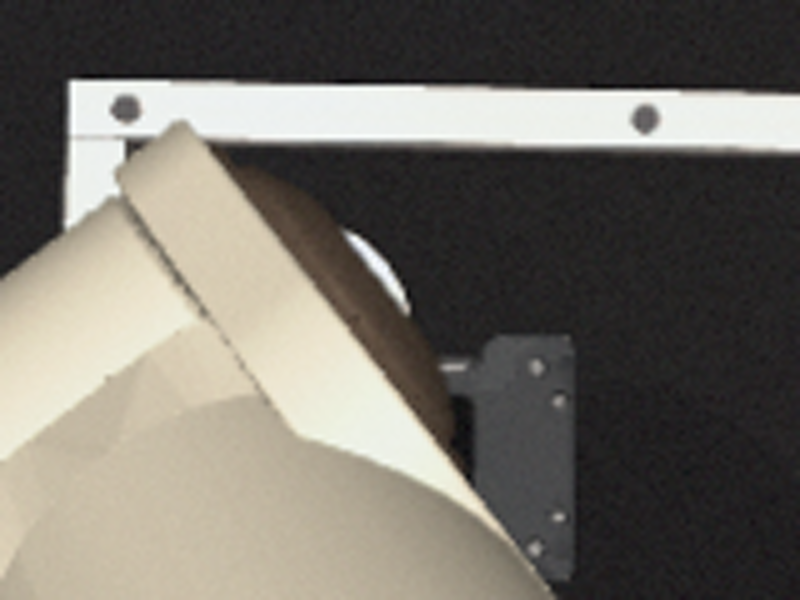

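View pics/s2.png

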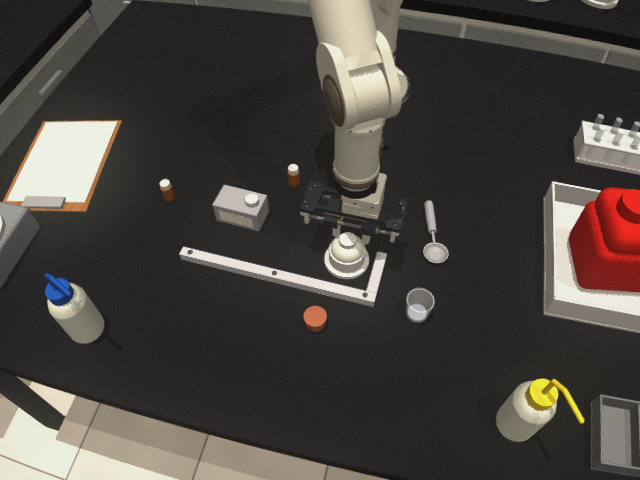

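The jar is following the fork and its foot is nearing the corner in the scene view. I'll continue slowly until it reaches the long bar.

```bash
python3 -m pendant '[[-0.5,0,0,0],[-0.5,0,0,0],[-0.4,0,0,0],[-0.3,0,0,0],[-0.2,0,0,0]]'
python3 -m pendant '[[-0.2,0,0,0],[-0.1,0,0,0],[0,0,0,0]]'
python3 -c "from h import *;st()"
```

```text
time: 5.2
tcp_pos: [544.8, 66.1, 22.7]
tool_rot: [-0.038, -2.204, 2.204]
ft_force: [-1.5, -1.0, 1.0]
opening: 0.439
time: 5.5
tcp_pos: [547.7, 66.1, 22.7]
tool_rot: [-0.038, -2.204, 2.204]
ft_force: [-1.0, 0.1, -0.4]
opening: 0.436
t 5.5 stopxy [-85.7 -54.1] z 22.7 zyaw rel -y' 0.03 F [-1.   0.1 -0.4] op 0.44 j [ 0.28  0.66 -0.58  1.93  0.54  0.71 -2.22] w [548.  66.  23.]
```

```bash
python3 -m pendant '[[-0.1,0,0,0],[-0.1,0,0,0],[0,0,0,0]]'
python3 -c "from h import *;st()"
```

```text
time: 5.8
tcp_pos: [549.6, 66.0, 22.7]
tool_rot: [-0.038, -2.204, 2.204]
ft_force: [-0.8, 0.8, -0.6]
opening: 0.437
t 5.8 stopxy [-83.7 -54.1] z 22.7 zyaw rel -y' 0.03 F [-0.8  0.8 -0.6] op 0.44 j [ 0.28  0.66 -0.58  1.92  0.54  0.72 -2.22] w [550.  66.  23.]
```

```bash
python3 -m pendant '[[-0.1,0,0,0],[-0.1,0,0,0],[0,0,0,0]]'
python3 -c "from h import *;st();crop(snapshot('scene')[:,:,::-1],280,200,440,320,5,'s3.png')"
```

```text
time: 6.1
tcp_pos: [550.9, 65.9, 22.6]
tool_rot: [-0.037, -2.203, 2.204]
ft_force: [-3.6, 0.3, 1.5]
opening: 0.436
t 6.1 stopxy [-82.5 -54.1] z 22.6 zyaw rel -y' 0.04 F [-3.6  0.3  1.5] op 0.44 j [ 0.28  0.67 -0.58  1.92  0.54  0.72 -2.22] w [551.  66.  23.]
```

View pics/s3.png

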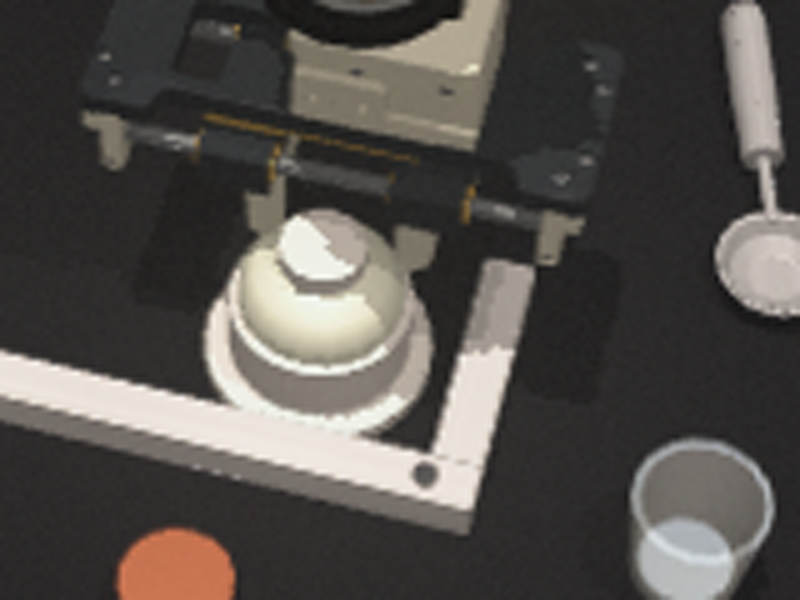

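```bash
python3 -m pendant '[[-0.1,0,0,0],[-0.1,0,0,0],[0,0,0,0]]'
python3 -c "from h import *;st()"
```

```text
time: 6.45
tcp_pos: [551.1, 65.9, 22.4]
tool_rot: [-0.033, -2.201, 2.203]
ft_force: [-9.1, 0.0, 5.6]
opening: 0.438
t 6.45 stopxy [-82.2 -54.1] z 22.4 zyaw rel -y' 0.06 F [-9.1  0.   5.6] op 0.44 j [ 0.28  0.67 -0.58  1.91  0.54  0.73 -2.22] w [551.  66.  22.]
```

The wall contact shows as 9 N with the TCP stopped. Next I'll back off, rise, close the fingers and go to the jar's right side.

```bash
python3 -m pendant '[[0.5,0,0,0],[1.5,0,0,0],[2,0,0,0],[2,0,0,0],[0,-3,0,0],[0,-3,0,0],[0,-2.5,0,0]]' 
python3 -m pendant '[[0,0,2.5,0],[0,0,2.5,0],[0,0,2.6,0],[-2.5,0,0,0],[-2.5,0,0,0],[-2.5,0,0,0],[-2,0,0,0],[0,0,0,0]]' 0
python3 -c "from h import *;st();cv2.imwrite('pics/w3.png',snapshot('wrist')[:,:,::-1])"
```

```text
time: 7.15
tcp_pos: [494.9, 68.2, 109.5]
tool_rot: [-0.041, -2.207, 2.205]
ft_force: [-0.0, 0.0, -0.3]
opening: 0.442
time: 7.95
tcp_pos: [589.6, -11.6, 108.4]
tool_rot: [-0.045, -2.207, 2.205]
ft_force: [-0.7, 0.6, 0.1]
opening: 0.007
t 7.95 stopxy [ -41.1 -130.2] z 108.4 zyaw rel -y' -0.04 F [-0.7  0.6  0.1] op 0.01 j [ 0.46  0.59 -0.65  1.8   0.44  0.9  -1.99] w [590. -12. 108.]
```

View pics/w3.png

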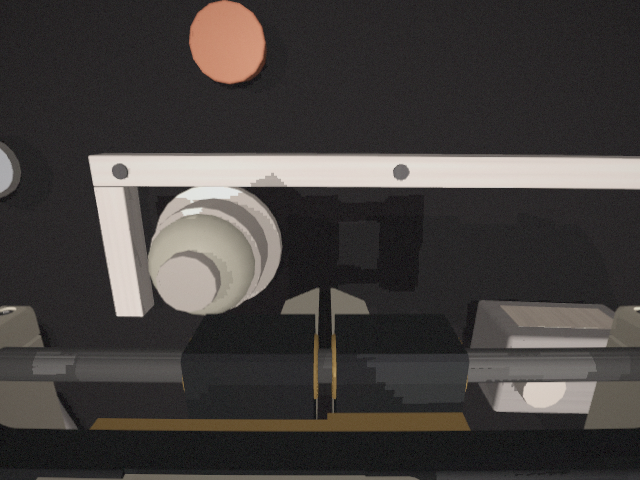

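The wrist view shows the jar's foot on the long bar (contact near 215,188) with a gap to the short bar on its left. I'll descend on its right side.

```bash
python3 -m pendant '[[0.3,2.5,0,0],[0.1,2.5,0,0],[0,2,0,0],[0,1.5,0,0],[0,0,0,0]]' 
python3 -c "from h import *;st()"
python3 -m pendant '[[0,0,-0.4,0],[0,0,-0.4,0],[0,0,-0.4,0],[0,0,-0.4,0],[0,0,-0.2,0],[0,0,-0.2,0],[0,0,0,0]]' 
python3 -c "from h import *;st()"
```

```text
time: 8.5
tcp_pos: [579.6, -11.3, 20.9]
tool_rot: [-0.033, -2.202, 2.203]
ft_force: [-1.5, 0.7, -0.5]
opening: 0.006
t 8.5 stopxy [ -51.1 -130.2] z 20.9 zyaw rel -y' 0.05 F [-1.5  0.7 -0.5] op 0.01 j [ 0.41  0.7  -0.57  1.85  0.53  0.75 -2.06] w [580. -11.  21.]
time: 9.2
tcp_pos: [582.6, 9.2, 22.8]
tool_rot: [-0.037, -2.205, 2.204]
ft_force: [-0.1, 0.0, 0.2]
opening: 0.005
t 9.2 stopxy [ -48.9 -109.6] z 22.8 zyaw rel -y' 0.06 F [-0.1  0.   0.2] op 0.01 j [ 0.37  0.7  -0.57  1.85  0.53  0.75 -2.1 ] w [583.   9.  23.]
```

```bash
python3 -m pendant '[[-0.1,0,-0.2,0],[-0.1,0,-0.2,0],[-0.1,0,-0.1,0],[0,0,-0.1,0],[0,0,0,0]]' 
python3 -m pendant '[[0,0,-0.1,0],[0,0,-0.1,0],[0,0,0,0]]' 
python3 -m pendant '[[0,0,-0.1,0],[0,0,-0.1,0],[0,0,0,0]]' 
python3 -c "from h import *;st();crop(snapshot('scene')[:,:,::-1],280,200,440,320,5,'s4.png')"
```

```text
time: 9.7
tcp_pos: [585.5, 14.7, 22.5]
tool_rot: [-0.038, -2.204, 2.204]
ft_force: [-0.4, -1.2, -0.5]
opening: -0.001
time: 10.0
tcp_pos: [586.0, 17.2, 22.8]
tool_rot: [-0.038, -2.205, 2.204]
ft_force: [-0.9, -0.9, -0.6]
opening: 0.004
time: 10.3
tcp_pos: [586.1, 19.1, 22.8]
tool_rot: [-0.038, -2.205, 2.204]
ft_force: [-0.5, -0.5, -0.1]
opening: 0.005
t 10.3 stopxy [-45.7 -99.7] z 22.8 zyaw rel -y' 0.05 F [-0.5 -0.5 -0.1] op 0.01 j [ 0.35  0.7  -0.57  1.84  0.53  0.76 -2.11] w [586.  19.  23.]
```

View pics/s4.png

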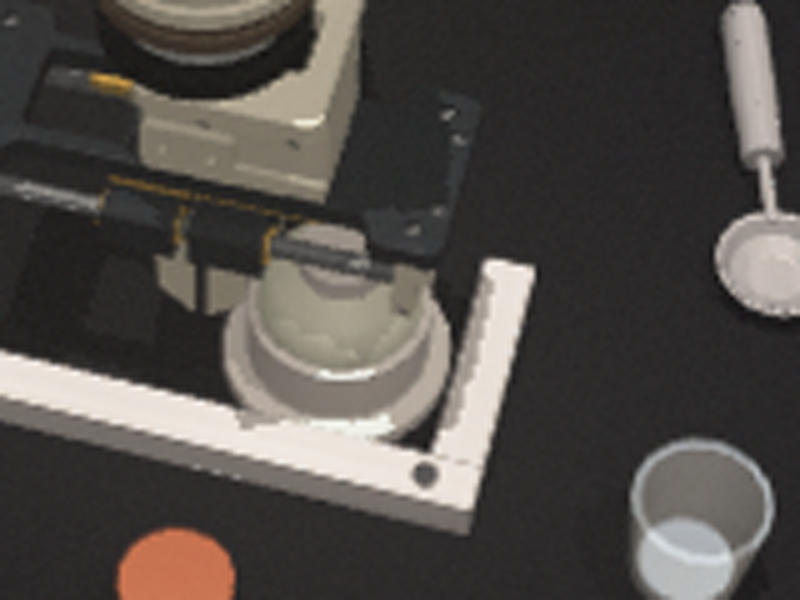

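```bash
python3 -m pendant '[[0,0,-0.1,0],[0,0,-0.1,0],[0,0,0,0]]' 
python3 -m pendant '[[0,0,-0.1,0],[0,0,-0.1,0],[0,0,0,0]]' 
python3 -c "from h import *;st()"
```

```text
time: 10.65
tcp_pos: [586.1, 21.0, 22.8]
tool_rot: [-0.038, -2.205, 2.204]
ft_force: [0.1, -0.7, -0.2]
opening: 0.005
time: 10.95
tcp_pos: [586.1, 22.5, 22.8]
tool_rot: [-0.038, -2.204, 2.205]
ft_force: [-0.5, -2.0, 0.9]
opening: 0.006
t 10.95 stopxy [-45.8 -96.3] z 22.8 zyaw rel -y' 0.02 F [-0.5 -2.   0.9] op 0.01 j [ 0.35  0.7  -0.57  1.84  0.53  0.76 -2.12] w [586.  22.  23.]
```

```bash
python3 -m pendant '[[0,0,-0.1,0],[0,0,-0.1,0],[0,0,0,0]]' 
python3 -m pendant '[[0,0,-0.1,0],[0,0,-0.1,0],[0,0,0,0]]' 
python3 -c "from h import *;st()"
```

```text
time: 11.25
tcp_pos: [586.1, 22.6, 22.8]
tool_rot: [-0.039, -2.2, 2.206]
ft_force: [0.2, -5.5, 1.9]
opening: 0.004
time: 11.55
tcp_pos: [586.1, 22.7, 22.8]
tool_rot: [-0.04, -2.197, 2.208]
ft_force: [-0.4, -8.7, 3.6]
opening: 0.001
t 11.55 stopxy [-45.8 -96. ] z 22.8 zyaw rel -y' -0.12 F [-0.4 -8.7  3.6] op 0.0 j [ 0.34  0.7  -0.57  1.84  0.54  0.76 -2.13] w [586.  23.  23.]
```

The short bar contact is firm: 8.7 N and the TCP has stopped. I'll retreat and go to the robot side of the tin, opening the fork again.

```bash
python3 -m pendant '[[0,0,0.5,0],[0,0,1.5,0],[0,0,2,0],[0,-3,0,0],[0,-3,0,0],[0,-2.5,0,0],[0,0,0,0]]' 
python3 -m pendant '[[3.2,0,4,0],[3.2,0,4,0],[3.2,0,4,0],[3.2,0,4,0],[0,0,0,0]]' 4.5
python3 -c "from h import *;st();cv2.imwrite('pics/w5.png',snapshot('wrist')[:,:,::-1]);crop(snapshot('top')[:,:,::-1],215,190,375,310,5,'t5.png')"
```

```text
time: 12.25
tcp_pos: [587.6, -12.9, 111.4]
tool_rot: [-0.045, -2.208, 2.207]
ft_force: [0.8, 0.2, 0.3]
opening: 0.006
time: 12.75
tcp_pos: [447.9, -171.9, 106.0]
tool_rot: [-0.042, -2.193, 2.198]
ft_force: [0.5, 0.1, -0.5]
opening: 0.392
t 12.75 stopxy [-177.1 -295.4] z 106.0 zyaw rel -y' -0.59 F [ 0.5  0.1 -0.5] op 0.39 j [ 0.87  0.42 -0.67  2.06  0.37  0.79 -1.64] w [ 448. -172.  106.]
```

View pics/w5.png

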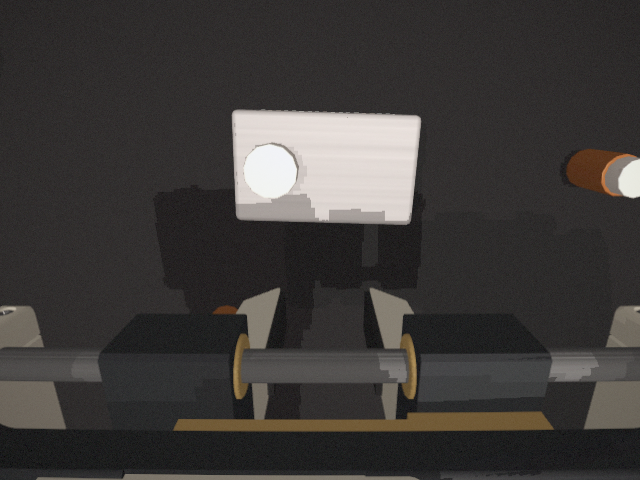

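View pics/t5.png

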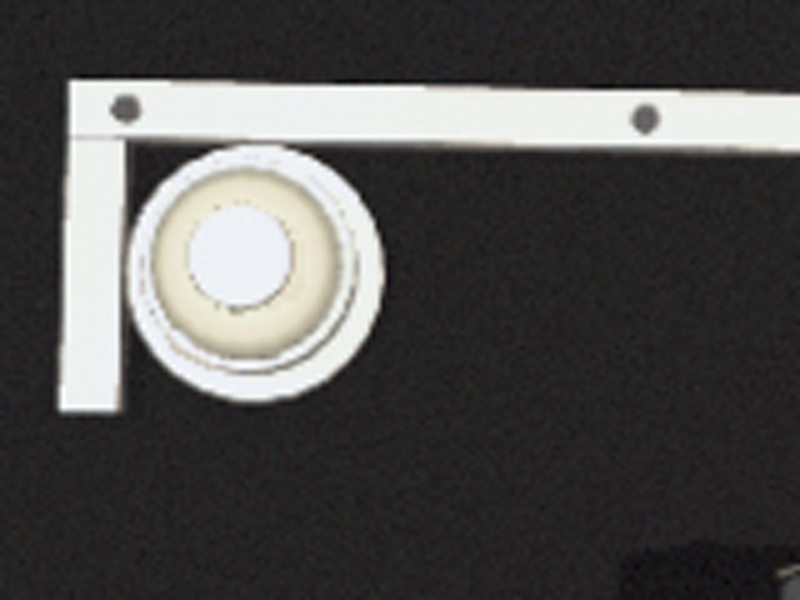

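The top view confirms the jar's foot touching both bars (edges near 130,270 and 255,146 in the crop). The fork is centred on the tin (tin 236–417 px), with vial_a clear to the left rear. Now I'll descend and push to the long bar.

```bash
python3 -m pendant '[[0,2.5,0,0],[0,2.5,0,0],[0,2,0,0],[0,1,0,0],[0,0,0,0]]' 
python3 -c "from h import *;st()"
```

```text
time: 13.35
tcp_pos: [454.4, -163.0, 26.5]
tool_rot: [-0.033, -2.207, 2.202]
ft_force: [0.2, -0.1, -0.0]
opening: 0.49
t 13.35 stopxy [-170.9 -286.3] z 26.5 zyaw rel -y' 0.19 F [ 0.2 -0.1 -0. ] op 0.49 j [ 0.77  0.56 -0.57  2.09  0.51  0.63 -1.76] w [ 454. -163.   26.]
```

```bash
python3 -m pendant '[[0,0,0.5,0],[0,0.2,0.5,0],[-0.5,0.1,0,0],[-0.5,0,0,0],[-0.5,0,0,0],[-0.6,0,0,0],[-0.6,0,0,0],[-0.6,0,0,0],[-0.6,0,0,0],[-0.6,0,0,0]]' 
python3 -m pendant '[[-0.6,0,0,0],[-0.6,0,0,0],[-0.6,0,0,0],[-0.6,0,0,0],[-0.6,0,0,0],[-0.4,0,0,0],[-0.3,0,0,0],[0,0,0,0]]'
python3 -c "from h import *;st();cv2.imwrite('pics/s6.png',snapshot('scene')[:,:,::-1])"
```

```text
time: 14.35
tcp_pos: [499.7, -176.4, 24.7]
tool_rot: [-0.037, -2.204, 2.204]
ft_force: [-2.5, 0.2, 2.1]
opening: 0.494
time: 15.15
tcp_pos: [537.0, -177.8, 24.8]
tool_rot: [-0.039, -2.205, 2.205]
ft_force: [-0.3, 0.3, 0.8]
opening: 0.49
t 15.15 stopxy [ -87.8 -298.2] z 24.8 zyaw rel -y' 0.04 F [-0.3  0.3  0.8] op 0.49 j [ 0.7   0.67 -0.56  1.89  0.52  0.73 -1.76] w [ 537. -178.   25.]
```

View pics/s6.png

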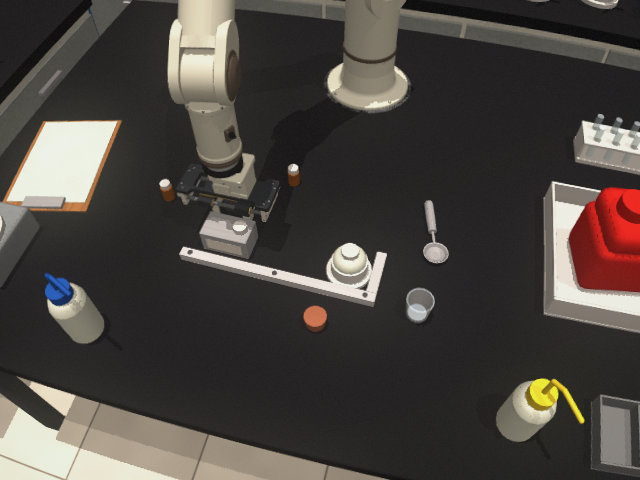

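The tin (215–255, 215–250) is moving square ahead of the fork with about 20 mm left to the bar.

```bash
python3 -m pendant '[[-0.5,0,0,0],[-0.5,0,0,0],[-0.3,0,0,0],[-0.2,0,0,0],[0,0,0,0]]' 
python3 -m pendant '[[-0.1,0,0,0],[-0.1,0,0,0],[-0.1,0,0,0],[0,0,0,0]]'
python3 -m pendant '[[-0.1,0,0,0],[-0.1,0,0,0],[0,0,0,0]]'
python3 -c "from h import *;st()"
```

```text
time: 15.7
tcp_pos: [551.7, -178.4, 24.8]
tool_rot: [-0.039, -2.205, 2.204]
ft_force: [-1.3, -0.5, -0.7]
opening: 0.49
time: 16.1
tcp_pos: [554.1, -178.5, 24.7]
tool_rot: [-0.038, -2.204, 2.204]
ft_force: [-2.0, 0.2, 1.6]
opening: 0.493
time: 16.4
tcp_pos: [554.1, -178.5, 24.4]
tool_rot: [-0.034, -2.202, 2.202]
ft_force: [-8.2, 1.0, 6.2]
opening: 0.491
t 16.4 stopxy [ -70.8 -298.2] z 24.4 zyaw rel -y' 0.01 F [-8.2  1.   6.2] op 0.49 j [ 0.69  0.69 -0.56  1.84  0.51  0.76 -1.76] w [ 554. -178.   24.]
```

```bash
python3 -m pendant '[[0.5,0,0,0],[1.5,0,0,0],[1.5,0,0,0],[0,-3,0,0],[0,-3,0,0],[0,-2.5,0,0],[0,0,0,0]]' 
python3 -m pendant '[[0,0,3,0],[0,0,3,0],[0,0,3,0],[-2.5,0,0,0],[-2.5,0,0,0],[-2,0,0,0],[0,0,0,0]]' 0
python3 -c "from h import *;st();cv2.imwrite('pics/w7.png',snapshot('wrist')[:,:,::-1]);crop(snapshot('top')[:,:,::-1],320,180,480,300,5,'t7.png')"
```

```text
time: 17.1
tcp_pos: [525.0, -178.0, 113.7]
tool_rot: [-0.047, -2.206, 2.211]
ft_force: [-0.1, -0.2, 0.5]
opening: 0.489
time: 17.8
tcp_pos: [591.0, -268.8, 109.2]
tool_rot: [-0.04, -2.208, 2.206]
ft_force: [-1.0, 0.1, 0.1]
opening: 0.008
t 17.8 stopxy [ -30.7 -387.2] z 109.2 zyaw rel -y' 0.12 F [-1.   0.1  0.1] op 0.01 j [ 0.81  0.67 -0.6   1.64  0.44  0.97 -1.55] w [ 591. -269.  109.]
```

View pics/w7.png

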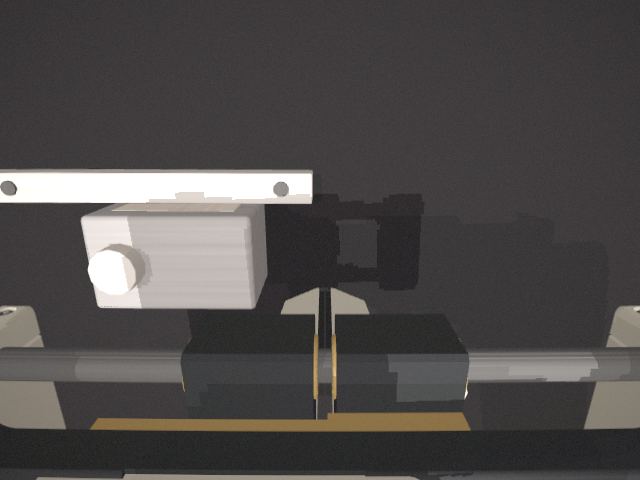

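View pics/t7.png

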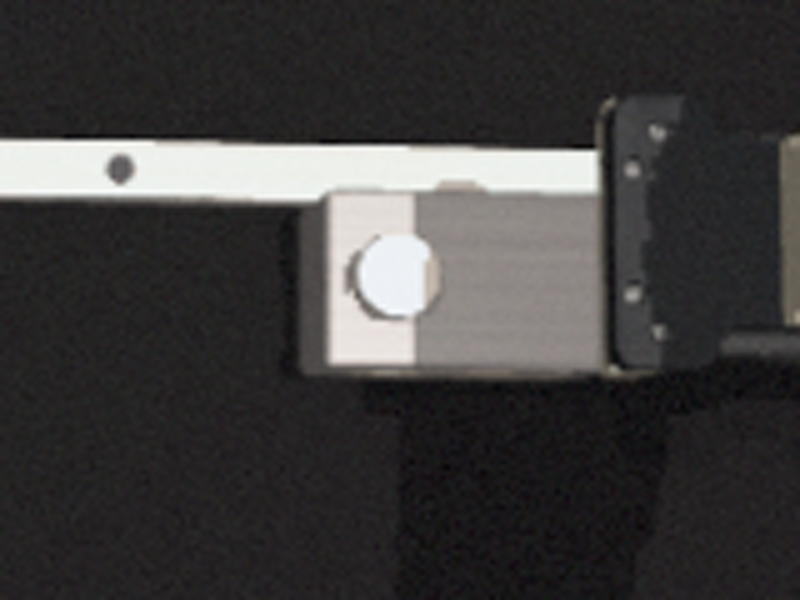

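The tin lies flush along the long bar and the closed fingers are beyond its right end. I'll descend there and push along the bar.

```bash
python3 -m pendant '[[0,2.5,0,0],[-0.1,2.5,0,0],[-0.1,2.2,0,0],[0,1.2,0,0],[0,0,0,0]]' 
python3 -c "from h import *;st()"
```

```text
time: 18.4
tcp_pos: [587.6, -269.4, 23.7]
tool_rot: [-0.034, -2.203, 2.201]
ft_force: [-0.2, -0.3, 0.3]
opening: 0.007
t 18.4 stopxy [ -34.1 -388. ] z 23.7 zyaw rel -y' 0.02 F [-0.2 -0.3  0.3] op 0.01 j [ 0.77  0.78 -0.55  1.67  0.51  0.84 -1.6 ] w [ 588. -269.   24.]
```

```bash
python3 -m pendant '[[0,0,-0.6,0],[0,0,-0.6,0],[0,0,-0.6,0],[0,0,-0.6,0],[0,0,-0.6,0],[0,0,-0.6,0],[0,0,-0.6,0],[0,0,-0.6,0],[0,0,-0.6,0],[0,0,-0.6,0]]' 
python3 -m pendant '[[0,0,-0.6,0],[0,0,-0.6,0],[0,0,-0.6,0],[0,0,-0.5,0],[0,0,-0.3,0],[0,0,0,0]]' 
python3 -c "from h import *;st();cv2.imwrite('pics/s8.png',snapshot('scene')[:,:,::-1]);cv2.imwrite('pics/w8.png',snapshot('wrist')[:,:,::-1])"
```

```text
time: 19.4
tcp_pos: [592.1, -209.5, 25.8]
tool_rot: [-0.038, -2.204, 2.204]
ft_force: [-0.6, -3.8, 2.7]
opening: 0.007
time: 20.0
tcp_pos: [592.9, -182.5, 25.6]
tool_rot: [-0.036, -2.206, 2.203]
ft_force: [0.5, 0.3, 0.3]
opening: 0.003
t 20.0 stopxy [ -31.8 -300.9] z 25.6 zyaw rel -y' 0.09 F [0.5 0.3 0.3] op 0.0 j [ 0.66  0.74 -0.55  1.75  0.51  0.8  -1.74] w [ 593. -183.   26.]
```

View pics/s8.png

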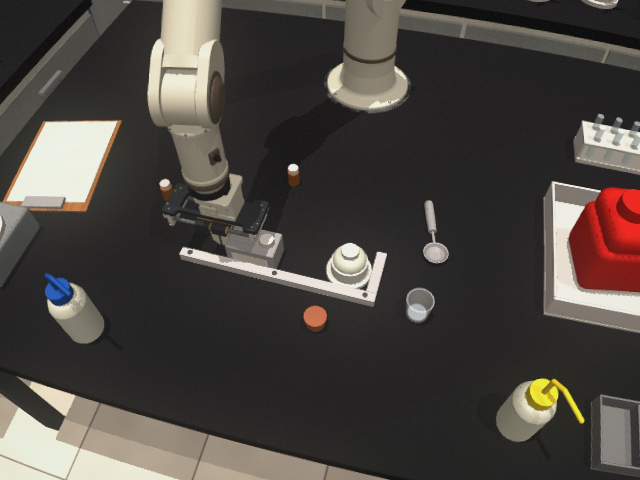

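View pics/w8.png

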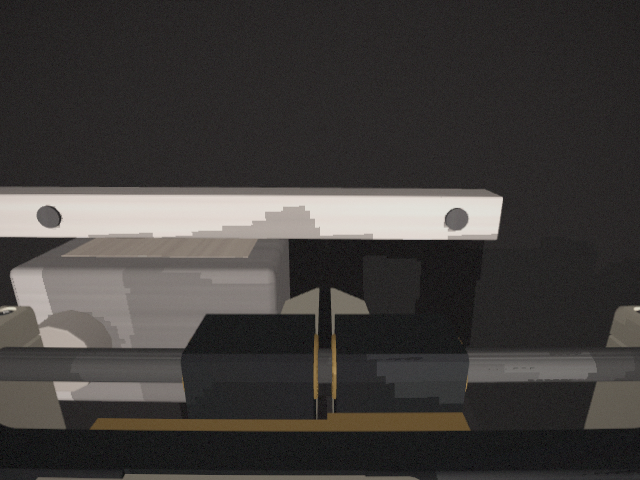

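The tin is sliding along the bar and still lies parallel to it. Continuing.

```bash
python3 -m pendant '[[0,0,-0.5,0],[0,0,-0.6,0],[0,0,-0.6,0],[0,0,-0.6,0],[0,0,-0.6,0],[0,0,-0.6,0],[0,0,-0.6,0],[0,0,-0.6,0],[0,0,-0.5,0],[0,0,-0.5,0]]' 
python3 -m pendant '[[0,0,-0.5,0],[0,0,-0.5,0],[0,0,-0.4,0],[0,0,-0.3,0],[0,0,0,0]]' 
python3 -c "from h import *;st()"
```

```text
time: 21.1
tcp_pos: [594.9, -126.4, 25.7]
tool_rot: [-0.038, -2.204, 2.204]
ft_force: [0.0, -1.9, -1.2]
opening: 0.003
time: 21.6
tcp_pos: [595.6, -108.9, 25.8]
tool_rot: [-0.037, -2.205, 2.204]
ft_force: [1.1, -0.8, 0.5]
opening: 0.007
t 21.6 stopxy [ -31.7 -227.3] z 25.8 zyaw rel -y' 0.08 F [ 1.1 -0.8  0.5] op 0.01 j [ 0.55  0.72 -0.55  1.79  0.51  0.78 -1.87] w [ 596. -109.   26.]
```

```bash
python3 -m pendant '[[0,0,-0.4,0],[0,0,-0.4,0],[0,0,-0.3,0],[0,0,-0.2,0],[0,0,0,0]]' 
python3 -m pendant '[[0,0,-0.2,0],[0,0,-0.1,0],[0,0,0,0]]' 
python3 -c "from h import *;st();crop(snapshot('scene')[:,:,::-1],240,190,400,310,5,'s9.png')"
```

```text
time: 22.1
tcp_pos: [596.0, -96.2, 25.8]
tool_rot: [-0.037, -2.205, 2.204]
ft_force: [0.7, -0.6, 0.1]
opening: 0.006
time: 22.4
tcp_pos: [596.1, -93.8, 25.8]
tool_rot: [-0.038, -2.204, 2.204]
ft_force: [0.6, -1.5, 0.2]
opening: 0.008
t 22.4 stopxy [ -31.7 -212.2] z 25.8 zyaw rel -y' 0.03 F [ 0.6 -1.5  0.2] op 0.01 j [ 0.52  0.72 -0.55  1.79  0.51  0.78 -1.9 ] w [596. -94.  26.]
```

View pics/s9.png

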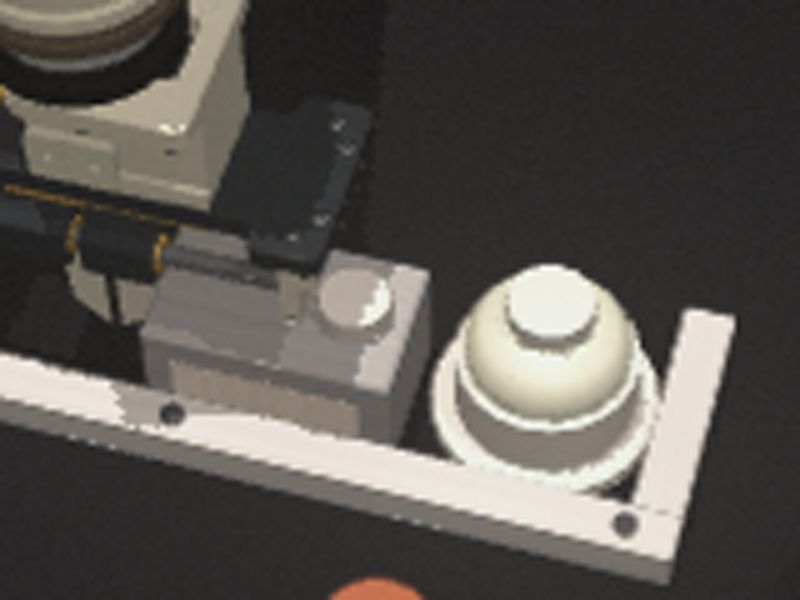

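A gap of about 8 mm remains between the tin's end and the jar's foot (crop 415–435, 430).

```bash
python3 -m pendant '[[0,0,-0.2,0],[0,0,-0.2,0],[0,0,0,0]]' 
python3 -m pendant '[[0,0,-0.1,0],[0,0,-0.1,0],[0,0,0,0]]' 
python3 -m pendant '[[0,0,-0.1,0],[0,0,-0.1,0],[0,0,0,0]]' 
python3 -c "from h import *;st();crop(snapshot('scene')[:,:,::-1],240,190,400,310,5,'s10.png')"
```

```text
time: 22.75
tcp_pos: [596.3, -89.3, 25.8]
tool_rot: [-0.037, -2.205, 2.204]
ft_force: [0.3, -0.5, 0.7]
opening: 0.0
time: 23.05
tcp_pos: [596.3, -88.0, 25.8]
tool_rot: [-0.038, -2.204, 2.204]
ft_force: [0.9, -1.5, 1.1]
opening: 0.004
time: 23.35
tcp_pos: [596.5, -87.8, 25.9]
tool_rot: [-0.04, -2.201, 2.206]
ft_force: [-0.9, -5.0, 1.7]
opening: 0.003
t 23.35 stopxy [ -31.5 -206.1] z 25.9 zyaw rel -y' -0.04 F [-0.9 -5.   1.7] op 0.0 j [ 0.51  0.71 -0.55  1.8   0.51  0.78 -1.91] w [597. -88.  26.]
```

View pics/s10.png

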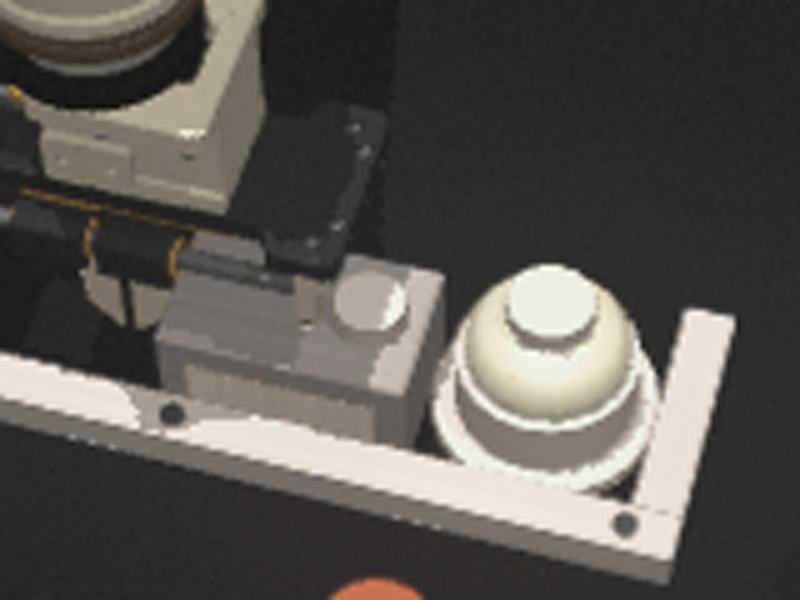

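The fingers stopped at y' = −206 (about −207 expected) with 5 N, so the tin is touching the jar's foot. I'll retreat and check from above.

```bash
python3 -m pendant '[[0,0,0.5,0],[0,0,1.5,0],[0,0,2,0],[0,-3,0,0],[0,-4,0,0],[0,-4,0,0],[0,0,0,0]]' 
python3 -m pendant '[[3,0,4,0],[3,0,4,0],[3,0,4,0],[3,0,4,0],[3,0,4,0],[0,0,0,0]]' 
python3 -c "from h import *;st();im=snapshot('top')[:,:,::-1];cv2.imwrite('pics/top11.png',im);crop(im,215,190,375,310,5,'t11.png')"
```

```text
time: 24.1
tcp_pos: [599.2, -126.3, 141.6]
tool_rot: [-0.049, -2.208, 2.21]
ft_force: [1.2, 0.2, 0.6]
opening: 0.006
time: 24.7
tcp_pos: [431.1, -328.6, 134.4]
tool_rot: [-0.046, -2.193, 2.198]
ft_force: [0.1, -0.1, -0.0]
opening: 0.005
t 24.7 stopxy [-188.5 -452.5] z 134.4 zyaw rel -y' -0.7 F [ 0.1 -0.1 -0. ] op 0.0 j [ 1.1   0.47 -0.63  1.9   0.35  0.89 -1.32] w [ 431. -329.  134.]
```

View pics/t11.png

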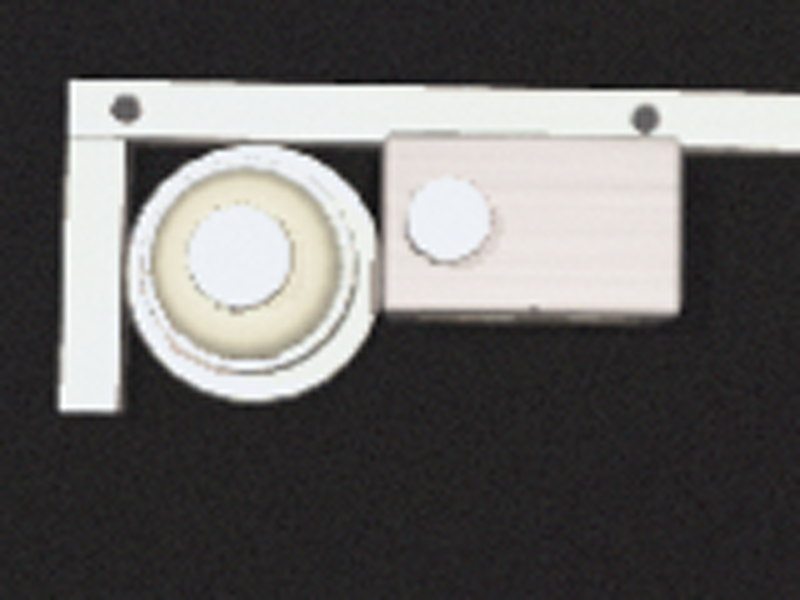

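View pics/top11.png

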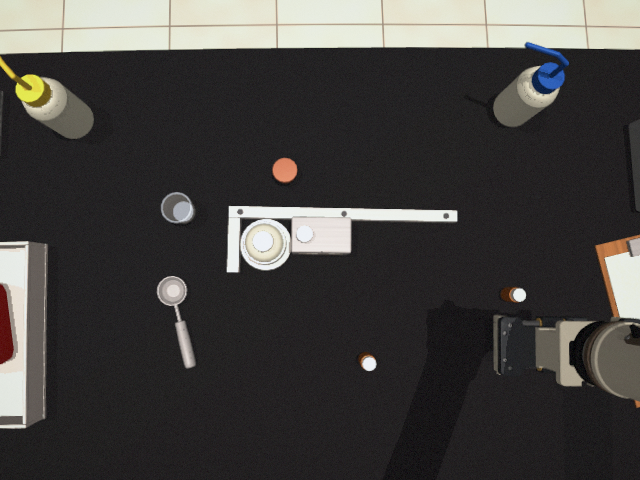

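```bash
python3 - <<'E'
from h import *
P=camera_params("top")
def a(x,y,z): return ts(px2w(((x+.5)/5-.5+215,(y+.5)/5-.5+190),"top",z,P))
t=[a(x,y,55) for x,y in[(384,135),(680,137),(680,314),(385,312)]];print(t,np.mean(t,0))
d=t[0]-t[1]+t[3]-t[2];print("yaw rel",np.degrees(np.arctan2(-d[0],d[1])))
print("jar",a(127,273,10),a(255,145,10),a(255,402,10))
st()
E
```

```text
[array([ -1.5, -89.8]), array([  -0.7, -188. ]), array([ -59.6, -188.2]), array([-60.2, -90.9])] [ -30.5   -139.225]
yaw rel 0.41029524393055766
jar [-44.9  -0.1] [  0.6 -43.7] [-89.1 -45.4]
t 24.75 stopxy [-185.5 -448.8] z 134.8 zyaw rel -y' -0.48 F [ 1.1  1.3 -0.4] op 0.0 j [ 1.1   0.47 -0.63  1.9   0.35  0.89 -1.32] w [ 434. -325.  135.]
```

The tin reads (−30.5, −139.2) with 0.4° yaw, and the jar reads about (−44.3, −44.6). Both are well inside tolerance, the bystanders' pixels are unchanged and the arm is clear. I'll settle and hand in.

```bash
python3 -m pendant '[[0,-2,0,0],[0,0,0,0],[0,0,0,0],[0,0,0,0]]'; python3 -c "from h import *;st();print(sign_off())"
```

```text
time: 25.15
tcp_pos: [438.3, -319.6, 155.0]
tool_rot: [-0.036, -2.206, 2.204]
ft_force: [0.6, 0.3, -0.3]
opening: 0.008
t 25.15 stopxy [-181.5 -443.3] z 155.0 zyaw rel -y' 0.12 F [ 0.6  0.3 -0.3] op 0.01 j [ 1.1   0.44 -0.65  1.88  0.33  0.93 -1.3 ] w [ 438. -320.  155.]
the job is handed in; nothing more can be done
None
```

The jar stands in the corner against both bars, and the tin lies flat along the long bar with its end at the jar's foot. I handed the job in at about 25 s; `sign_off()` reported no verdict.

- **What I did:** I used the open fingers as a fork to push the jar to the long bar, then the closed fingers to push it to the short bar. The tin went the same way: forked flat onto the long bar, then pushed along it from its end. Each push ended when the force rose to 5–9 N and the fingers stopped moving.
- **Last top-view check, in the stop's frame:** the jar is at about (−44, −45) mm. The tin is at about (−30.5, −139) mm, turned about 0.4° (0.007 rad) from the bar.
- **Bystanders and arm:** the other five objects look unmoved in the top view, and I judged that by eye only. The arm is clear at 155 mm height with no force on it.
- **Disagreement:** finger positions at contact differed from what the nominal finger size predicts by 1 to 4 mm. I put that down to finger shape and calibration. The camera measurements showed both placements within tolerance, so no check failed.

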